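Shut the counted box of switches and lift it level off the scale

TASK

The blue box of switches has been counted on the bench scale: lower its lid gently until it is fully shut, then lift the box off the pan, keeping it level, without spilling any switches. Finish while holding it still and level in the gripper, about 10 cm clear of the pan, ready to hand over; do not put it down or let go, and leave the tape, the bottle and the orange box where they stand.

Things in the scene. Friction and masses are not known exactly. Their poses are not given: they have to be found in the camera images.
- box: Blue box on the scale pan, six compartments, hinged lid. Base 58 (its x) by 140 (its y) by 36 mm high, 46 with lid shut; 0.2 to 0.35 kg in all. Origin: centre of its underside, z up. Its long +x side (roughly away from the robot) carries the hinge. The middle of the long sides is smooth, to be gripped across the 58 mm; hinge knuckles and catches sit 45 mm to either side of it.
- lid (a joint): Lid angle in rad: 0 shut (lying flat on the base's rim), about 1.57 upright, at most 1.95. The stiff hinge keeps the lid wherever it is left (about 0.03 N m to move it), so it must be brought down all the way; there is no latch: shut, it lies in place.
- lid_hinge (a point): The lid's hinge line at its middle: on the base's top rim at the +x long side (29 mm along the box's x and 36 mm above the box's origin). The hinge line runs along the box's y.
- lid_edge (a point): Middle of the lid's free long edge, half way through its thickness; 58 mm from the hinge line. The lid is a clear panel in a blue frame, 55 by 137 mm and 10 mm thick; its underside passes through the hinge line. Shut, its sides stand 1.5 mm inside those of the base.
- scale: White compact bench scale, fixed on the bench; console with display and keys on its -x side, facing the robot. Origin: on the bench below the pan centre, z up. The body reaches from 178 mm in front of (-x) to 100 mm behind the origin and is 190 mm wide; the console is 38 mm high.
- pan (a point): Centre of the scale's flat stainless pan, on its top face, 62 mm above the bench. The pan is 190 mm (scale x) by 186 mm (scale y), without a rim.
- tape: Bystander: yellow roll of tape lying flat on the bench, 100 mm across, 24 mm high. Origin: centre of its underside.
- oiler: Bystander: small yellow bottle with a red cap standing on the bench, 38 mm across, 95 mm high. Origin: centre of its underside.
- spare_box: Bystander: closed orange box with a white lid standing on the bench, 72 by 102 by 44 mm. Origin: centre of its underside.
- switch0: One of the six small black and white switches lying loose in the box's compartments, 15 by 28 by 17 mm, 12 g. Origin: centre of its underside.
- switch1: One of the six small black and white switches lying loose in the box's compartments, 15 by 28 by 17 mm, 12 g. Origin: centre of its underside.
- switch2: One of the six small black and white switches lying loose in the box's compartments, 15 by 28 by 17 mm, 12 g. Origin: centre of its underside.
- switch3: One of the six small black and white switches lying loose in the box's compartments, 15 by 28 by 17 mm, 12 g. Origin: centre of its underside.
- switch4: One of the six small black and white switches lying loose in the box's compartments, 15 by 28 by 17 mm, 12 g. Origin: centre of its underside.
- switch5: One of the six small black and white switches lying loose in the box's compartments, 15 by 28 by 17 mm, 12 g. Origin: centre of its underside.

How it is judged:
On the way, in this order (a step that is already met when the one before it is completed fails the run):
1. the lid is fully shut while the box still stands on the pan (value of joint lid below 0.06 rad and z of box in the frame of scale below 0.068 m and contact force between box and scale above 0.5 N), for 0.2 s.
2. the shut box is held level in the fingers, clear of the pan (value of joint lid below 0.06 rad and z of box in the frame of scale between 0.132 and 0.222 m and angle between box's own z axis and vertical below 0.12 rad and contact force between box and the fingers above 2 N and contact force between box and scale below 0.1 N and contact force between box and tape below 0.1 N and contact force between box and oiler below 0.1 N and contact force between box and spare_box below 0.1 N), for 0.5 s.
At the end, for the whole second after the job is handed in: The fingers hold the box (contact over 2 N), its underside 70 to 160 mm above the pan, the pan and the bystanders not touching it; the lid is within 0.06 rad of shut, the box within 0.12 rad of level and still (under 20 mm/s and 0.15 rad/s), and all six switches are inside (all of step 2 and distance between each of switch0, switch1, switch2, switch3, switch4, switch5 and box below 0.072 m and linear speed of box below 0.02 m/s and angular speed of box below 0.15 rad/s); the arm keeps its last pose, push and grip.
It fails at once if the lid is slammed (closing faster than 6 rad/s) (velocity of joint lid below -6 rad/s).
It fails at once if the box is tipped by more than 0.35 rad (angle between box's own z axis and vertical above 0.35 rad).
It fails at once if a switch is spilled from the box (distance between any of switch0, switch1, switch2, switch3, switch4, switch5 and box above 0.09 m).
It fails at once if a bystander is moved by more than 20 mm or knocked over (distance of any of tape, oiler, spare_box from where it was at the start of the episode above 0.02 m or angle between any of tape, oiler, spare_box's own z axis and vertical above 0.4 rad).
It also fails if it takes over 48 s, if anything falls off the work surface, if the arm or the gripper's body presses on something with over 40 N, if the wrist force passes 120 N, or if a joint passes its speed limit or range.

ROBOT

A 6-joint arm with a two-finger parallel gripper is mounted at the origin on the work surface. World frame = base frame: x ahead of the robot, y to its left, z up, the work surface at z = 0. Lengths are in m, angles in rad, forces in N, time in s.
With the tool pointing down it reaches from about 0.2 to 0.875 m from the base axis. Payload 3.4 kg.
Tool frame: the origin (TCP) lies on the centre line of the jaws, within the pads' length; the fingertips stand r.finger_overhang ahead of it and the grasp point (between the pads) lies 8 mm behind it (r.finger_overhang is the distance from the TCP to the fingertips, in m); z points along the fingers, y is the line along which they close (so a half turn about z gives the same grasp; the last joint's range is limited). The gripper opens to 94 mm and grips with 3 to 60 N. Pads are 16 mm wide; open, the fingers measure 119 mm over their backs; the gripper's body (75 mm by 177 mm) begins 78 mm behind the grasp point.
Start: joints at [0.99, 0.276, 1.505, -0, 1.361, -0.121], TCP at [0.255, 0.515, 0.216] pointing down, gripper open.
Joint ranges: [-2.89, 2.89], [-0.75, 2.08], [0.22, 2.7], [-1.18, 4.32], [0.11, 2.71], [-2.7, 2.7]. Speed limits (rad/s): [2.57, 2.57, 3.14, 3.14, 3.14, 3.14].

INTERFACE

Orientations are given as a unit quaternion [x, y, z, w].
In Python, from workcell import r, cams, readout, workorder gives the robot as it stands (r), with the cameras (cams), the readings (readout) and the job (workorder).
- The arm moves only by the tool inch_along, called as a command line: name --argument value ..., lists and objects as JSON in quotes. Schema: {"type":"object","properties":{"steps":{"type":"array","items":{"type":"object","properties":{"tx":{"type":"number"},"ty":{"type":"number"},"tz":{"type":"number"},"yaw":{"type":"number"}},"additionalProperties":false},"minItems":1,"maxItems":5},"jaw":{"type":"number"},"clamp_n":{"type":"number"},"only":{"type":"string"},"quiet":{"type":"boolean"},"lines":{"type":"string"}},"required":["steps"],"additionalProperties":false}. steps is a list of rows, 1 to 5 of them, each an object with the fields tx, ty, tz (the shift in m), yaw (a turn about the tool's z in rad); a field left out counts as zero; each row is the pose to reach, as a shift and turn from the pose commanded when the call began, along the tool's axes at that moment; what a row does not reach only later rows make up. A row lasts 1/8 s, in which the tool goes at most 0.0625 m and 0.188 rad, less where a joint would pass 70% of its speed; a pose out of reach is approached as far as the arm can. jaw is the finger opening in m, set as the call begins (left out keeps the last). The fingers move at their own pace and stop on an object; clamp_n is the grip in N (left out, the last holds). Time passes only in rows, so rows that do not move let the fingers close. The tool returns the time, the measured TCP pose, the force, the opening and the grip force at its end. only (a regular expression) keeps the lines of the reply that match it, lines (a string "A,B") keeps lines A to B, and quiet returns only ok. Input that does not fit is refused with a message, and nothing moves.
- readout.get_state(): the state, without advancing time (a new reading comes with each control period).
- cams.read_camera(name): name is "side" or "top" or "wrist"; returns the picture (384x512x3 uint8, red, green, blue); there is no depth.
- cams.calibration(name): a dict with "fov_y" (degrees; the focal length in pixels is half the picture's height over the tangent of half this angle, whatever the lens; pixels are square), "cx", "cy" (the principal point, pixels), "eye" and "orientation" of the camera in the world; the wrist camera has in their place "hand_eye" (4x4, takes a point from camera to tool coordinates, whose origin is the TCP and whose axes are the flange's). Camera axes: x right, y down, z forward; pixel columns grow to the right and rows downward; lengths in m; the calibration is good to about 2 mm. A picture is of the moment at which its call begins: read the wrist's pose just before it. calibration takes no time and is no camera call.
- workorder.sign_off(): hands the job in; it is judged then, once.
The state is a dict: "time_s": time; "joints": joint angles; "joint_velocities": joint speeds; "effort": joint torques, N m; "tcp_pos": TCP position; "tool_rot": TCP orientation; "ft_force": force on the tool from outside, world axes, zero at the start; "moment": the same for the moment, N m; "gripper_width": finger opening in m; "grip_force": force on a finger pad.
Only numpy, scipy, OpenCV 4.12 (cv2) and the standard library are available. Lean on these libraries where they do the work, as an engineer would, in place of code of your own. Each camera call takes 0.05 s, during which the arm holds its last target. There are 200 camera calls.

## Working session

There is one attempt and no reset: what is moved stays moved. The work goes in short steps, Python scripts to look and compute and a tool call to move; the robot and the scene stay as the last step left them, time stands still between calls to the robot, and variables do not carry over. Pictures are saved under pics/ and viewed, at most 10 in all, crops included, and the job is handed in when it is done.

```bash
ls; mkdir -p pics
```

Create h.py:
```python
import numpy as np, cv2
from scipy.spatial.transform import Rotation as R
from workcell import r, cams, readout, workorder
def cam(n):
    c=cams.calibration(n); f=192/np.tan(np.radians(c["fov_y"])/2)
    if "eye" in c:
        o=c["orientation"]; o=np.array(o)
        M=R.from_quat(o).as_matrix() if o.size==4 else o
        return f,c["cx"],c["cy"],np.array(c["eye"]),M
    s=readout.get_state(); T=np.eye(4); T[:3,:3]=R.from_quat(s["tool_rot"]).as_matrix(); T[:3,3]=s["tcp_pos"]
    T=T@np.array(c["hand_eye"]); return f,c["cx"],c["cy"],T[:3,3],T[:3,:3]
def ray(C,u,v):
    f,cx,cy,e,M=C; d=M@np.array([(u-cx)/f,(v-cy)/f,1]); return e,d/np.linalg.norm(d)
def onz(C,u,v,z):
    e,d=ray(C,u,v); return e+d*(z-e[2])/d[2]
def proj(C,p):
    f,cx,cy,e,M=C; q=M.T@(np.array(p)-e); return np.array([cx+f*q[0]/q[2],cy+f*q[1]/q[2]])
def tri(Ca,a,Cb,b):
    A=[];B=[]
    for C,p in((Ca,a),(Cb,b)):
        e,d=ray(C,*p);P=np.eye(3)-np.outer(d,d);A.append(P);B.append(P@e)
    p=np.linalg.solve(sum(A),sum(B))
    return p,[float(np.linalg.norm(P@p-b)) for P,b in zip(A,B)]
```

Run:
```python
from h import *
for n in("side","top","wrist"):
    c=cam(n); im=cams.read_camera(n); cv2.imwrite(f"pics/{n}0.png",im[:,:,::-1]); print(n,cams.calibration(n))
s=readout.get_state(); print(s["tool_rot"],s["tcp_pos"],s["gripper_width"],r.finger_overhang,s["time_s"],R.from_quat(s["tool_rot"]).as_matrix().round(3))
ims=[cv2.imread(f"pics/{n}0.png") for n in("side","top")]
cv2.imwrite("pics/two.png",cv2.resize(np.vstack(ims),None,fx=1,fy=1)[:, :][:768])
```

```text
pics
workcell.py
side {'fov_y': 57.75735057864233, 'cx': 255.3130677182947, 'cy': 190.09830050511889, 'eye': array([ 0.18021419, -0.49541338,  0.56374079]), 'orientation': array([ 0.8601978 , -0.23663976,  0.1172972 , -0.43623702])}
top {'fov_y': 49.23606422881576, 'cx': 255.35491530969784, 'cy': 190.2019445412427, 'eye': array([0.48334121, 0.05541316, 0.98247096]), 'orientation': array([-0.69722664,  0.71635018, -0.01640516,  0.02117312])}
wrist {'fov_y': 71.09108940288841, 'cx': 259.39556713881535, 'cy': 188.3464640576331, 'hand_eye': array([[ 1.85184440e-04, -9.65608389e-01, -2.60000777e-01,
         7.50900853e-02],
       [ 9.99999973e-01,  2.15708838e-04, -8.88683056e-05,
         6.16546264e-04],
       [ 1.41896447e-04, -2.60000754e-01,  9.65608403e-01,
        -1.68446158e-01],
       [ 0.00000000e+00,  0.00000000e+00,  0.00000000e+00,
         1.00000000e+00]])}
[ 2.27906520e-01  9.73682780e-01 -6.38491902e-04 -2.33270701e-04] [0.25495999 0.51493353 0.21583008] 0.09415881311942724 0.011 0.15 [[-0.896  0.444 -0.001]
 [ 0.444  0.896 -0.001]
 [ 0.    -0.001 -1.   ]]
```

View pics/side0.png

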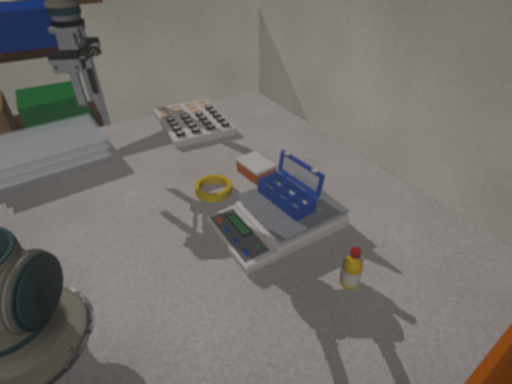

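View pics/top0.png

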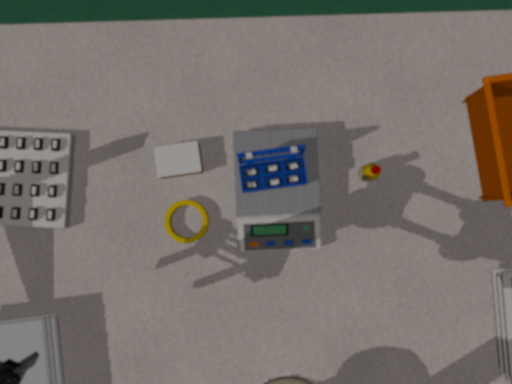

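The side view shows the blue box at about (288,195), with the lid roughly upright and its top edge running (283,155)–(322,178). In the top view the box is at (272,168), with the spare box at (178,159), the tape at (187,221) and the bottle at (371,172). Next I'll zoom in and get mask contours.

Run:
```python
from h import *
a=cv2.imread("pics/side0.png")[140:230,245:335]; b=cv2.imread("pics/top0.png")[130:220,230:320]
w=np.hstack([cv2.resize(a,(400,400),interpolation=cv2.INTER_CUBIC),cv2.resize(b,(400,400),interpolation=cv2.INTER_CUBIC)])
cv2.imwrite("pics/crop1.png",w)
for n,(x0,x1,y0,y1) in(("side",(200,360,140,260)),("top",(225,325,120,205))):
    h=cv2.cvtColor(cv2.imread(f"pics/{n}0.png"),cv2.COLOR_BGR2HSV)
    m=cv2.inRange(h,(105,120,40),(128,255,255)); k=np.zeros_like(m);k[y0:y1,x0:x1]=1
    cs,_=cv2.findContours(m*k,cv2.RETR_EXTERNAL,cv2.CHAIN_APPROX_NONE)
    for c in cs:
        if cv2.contourArea(c)>60:print(n,cv2.contourArea(c),cv2.minAreaRect(c),cv2.approxPolyDP(c,2,True)[:,0].tolist())
```

```text
side 1719.5 ((293.93603515625, 185.5810546875), (61.75787353515625, 51.71963882446289), 38.290164947509766) [[282, 151], [279, 167], [281, 174], [275, 173], [260, 179], [259, 190], [292, 217], [299, 219], [314, 210], [316, 199], [312, 196], [318, 195], [323, 176], [317, 174], [320, 181], [318, 189], [313, 191], [280, 168]]
top 131.5 ((271.0516357421875, 150.84066772460938), (4.793771743774414, 36.642391204833984), 81.38435363769531) [[289, 147], [254, 151], [253, 154], [286, 151]]
top 2074.5 ((273.0867614746094, 168.32720947265625), (39.53650665283203, 67.53453826904297), 82.27816772460938) [[304, 145], [298, 145], [300, 151], [295, 154], [242, 160], [244, 153], [239, 153], [243, 191], [305, 183], [302, 156]]
```

View pics/crop1.png

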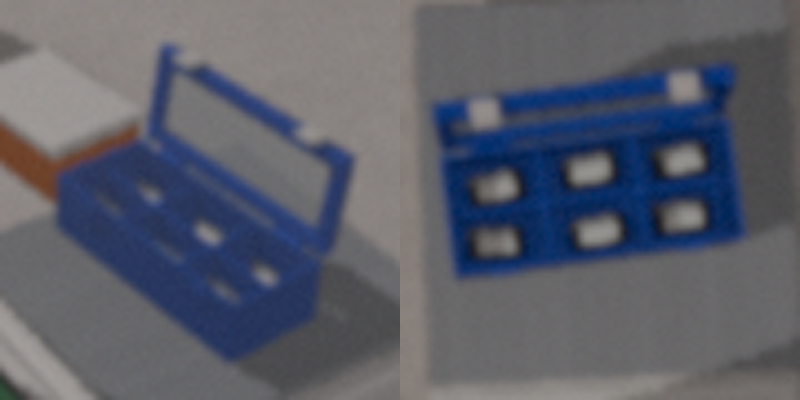

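The crop confirms the lid is near upright and leaning slightly back, with white catches on its free edge. The box corners are clearly visible, so I'll triangulate them across the two views.

Run:
```python
from h import *
S,T=cam("side"),cam("top")
s=lambda x,y:(245+x/4.444,140+y/4.444); t=lambda x,y:(230+(x-400)/4.444,130+y/4.444)
P={"frontL":(s(57,183),t(457,273)),"hingeR":(s(318,258),t(722,118)),"lidL":(s(163,45),t(435,103)),"lidR":(s(353,155),t(733,68)),"frontR":(s(237,310),t(743,236)),"hingeL":(s(145,142),t(443,150))}
for k,(a,b) in P.items():
    p,e=tri(S,a,T,b); print(k,p.round(4),np.round(e,4))
print([onz(T,*t(*q),.098).round(4) for q in((457,273),(743,236),(722,118),(443,150))])
for n,q in(("spare",(178,159)),("tape",(187,221)),("oil",(369,174))): print(n,onz(T,*q,.03).round(3))
```

```text
frontL [0.5292 0.0874 0.0912] [0.0003 0.0003]
hingeR [ 0.6004 -0.0419  0.0976] [0.0014 0.0014]
lidL [0.6014 0.0941 0.1512] [0.0014 0.0014]
lidR [ 0.6153 -0.0414  0.1532] [0.0012 0.0012]
frontR [ 0.5443 -0.0507  0.0944] [0.0019 0.0019]
hingeL [0.5885 0.0923 0.0945] [0.0006 0.0006]
[array([0.5286, 0.0873, 0.098 ]), array([ 0.5425, -0.0492,  0.098 ]), array([ 0.5992, -0.041 ,  0.098 ]), array([0.5876, 0.0925, 0.098 ])]
spare [0.61  0.236 0.03 ]
tape [0.468 0.218 0.03 ]
oil [ 0.564 -0.198  0.03 ]
```

Box centre is about (0.565, 0.022), yaw about 0.095, rim at z ≈ 0.096, and lid edge at z ≈ 0.152. I'll move to behind the lid and above it, aligning the tool's y with the box's x.

inch_along --steps '[{"tx":-0.057,"ty":-0.026,"tz":-0.01,"yaw":0.1},{"tx":-0.114,"ty":-0.052,"tz":-0.02,"yaw":0.2},{"tx":-0.17,"ty":-0.078,"tz":-0.03,"yaw":0.3},{"tx":-0.227,"ty":-0.104,"tz":-0.034,"yaw":0.4},{"tx":-0.284,"ty":-0.13,"tz":-0.034,"yaw":0.508}]' --jaw 0.0 --clamp_n 10

```text
time_s: 0.78
tcp_pos: [0.4517, 0.273, 0.2508]
tool_rot: [0.467, 0.884, 0.001, 0.0]
ft_force: [1.0, 0.5, -0.4]
gripper_width: 0.0479
grip_force: 0.0
```

Run:
```python
from h import *
s=readout.get_state();M=R.from_quat(s["tool_rot"]).as_matrix()
print(M.T@(np.array([.649,.030,.25])-s["tcp_pos"]),np.arctan2(M[1,1],M[0,1])-.095)
```

```text
[-0.31200662  0.02574769  0.0008802 ] 0.5046310334652447
```

inch_along --steps '[{"tx":-0.062,"ty":0.005,"yaw":0.1},{"tx":-0.124,"ty":0.01,"yaw":0.2},{"tx":-0.187,"ty":0.015,"yaw":0.3},{"tx":-0.25,"ty":0.02,"yaw":0.4},{"tx":-0.312,"ty":0.026,"yaw":0.505}]'

```text
time_s: 1.4
tcp_pos: [0.649, 0.0315, 0.2502]
tool_rot: [0.673, 0.74, 0.0, -0.0]
ft_force: [0.4, 0.6, 0.7]
gripper_width: 0.0012
grip_force: 0.0
```

inch_along --steps '[{},{}]'

```text
time_s: 1.65
tcp_pos: [0.6475, 0.0335, 0.2498]
tool_rot: [0.672, 0.741, -0.0, -0.001]
ft_force: [-1.1, 0.8, 0.6]
gripper_width: 0.0003
grip_force: 0.0
```

Run:
```python
from h import *
C=cam("wrist"); im=cams.read_camera("wrist"); cv2.imwrite("pics/w1.png",im[:,:,::-1])
s=readout.get_state();M=R.from_quat(s["tool_rot"]).as_matrix();print(M.round(3),s["gripper_width"])
c=np.array([.5646,.0224,.062]);B=R.from_euler("z",.095).as_matrix()
for p in((-.029,.07,.036),(-.029,-.07,.036),(.029,.07,.036),(.029,-.07,.036)):print(proj(C,c+B@p).round(1))
```

```text
[[-0.099  0.995 -0.001]
 [ 0.995  0.099  0.001]
 [ 0.001 -0.001 -1.   ]] 0.0004930828307555268
[162.2 123.9]
[172. 235.]
[212.2 124. ]
[216.8 235.2]
```

View pics/w1.png

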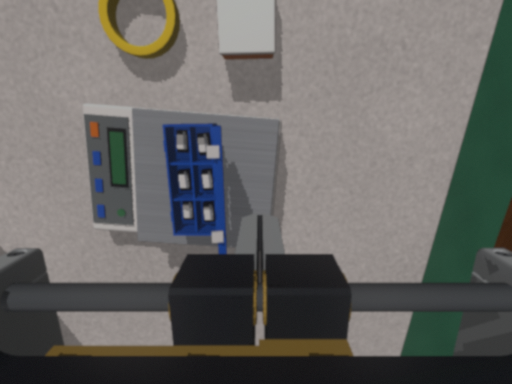

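In the wrist view the box spans (164–222, 125–236), within 3 px of where I predicted. The closed fingers sit behind the lid, so I'll descend to just below the lid's top edge, then push forward slowly.

Run:
```python
from h import *
C=cam("wrist");im=cv2.imread("pics/w1.png");h=cv2.cvtColor(im,cv2.COLOR_BGR2HSV);m=cv2.inRange(h,(105,120,40),(128,255,255));m[:,:140]=0;m[:,240:]=0
for v in(140,160,180,200,220):
    u=np.where(m[v])[0]; print(v,u.min(),u.max(),onz(C,u.min(),v,.098).round(4))
```

```text
140 164 220 [0.5309 0.0715 0.098 ]
160 166 221 [0.5335 0.0479 0.098 ]
180 168 222 [0.5362 0.0233 0.098 ]
200 170 223 [ 0.539  -0.0022  0.098 ]
220 172 224 [ 0.5419 -0.0288  0.098 ]
```

inch_along --steps '[{"tx":-0.003,"tz":0.03},{"tx":-0.003,"tz":0.06},{"tx":-0.003,"tz":0.08},{"tx":-0.003,"tz":0.096},{"tx":-0.003,"tz":0.096}]'

```text
time_s: 2.33
tcp_pos: [0.6472, 0.0314, 0.1537]
tool_rot: [0.671, 0.741, -0.001, -0.001]
ft_force: [0.2, -0.0, 1.1]
gripper_width: 0.0005
grip_force: 0.0
```

inch_along --steps '[{"ty":-0.012},{"ty":-0.02,"tz":-0.001},{"ty":-0.026,"tz":-0.001},{"ty":-0.031,"tz":-0.001},{"ty":-0.037,"tz":-0.002}]'

```text
time_s: 2.95
tcp_pos: [0.613, 0.0266, 0.158]
tool_rot: [0.672, 0.741, 0.002, 0.002]
ft_force: [1.8, 1.1, 6.2]
gripper_width: 0.0007
grip_force: 2.7
```

inch_along --steps '[{"ty":-0.006},{"ty":-0.012,"tz":0.001},{"ty":-0.018,"tz":0.002},{"ty":-0.018,"tz":0.002}]'

```text
time_s: 3.45
tcp_pos: [0.5924, 0.0249, 0.1538]
tool_rot: [0.672, 0.741, -0.001, -0.001]
ft_force: [0.5, 0.1, -0.4]
gripper_width: 0.0006
grip_force: 0.0
```

Run:
```python
from h import *
im=cams.read_camera("side")[:,:,::-1]
b=cams.read_camera("top")[:,:,::-1]
cv2.imwrite("pics/c2.png",np.hstack([cv2.resize(im[140:230,245:335],(400,400),interpolation=2),cv2.resize(b[130:220,230:320],(400,400),interpolation=2)]))
```

```text
(no output)
```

View pics/c2.png

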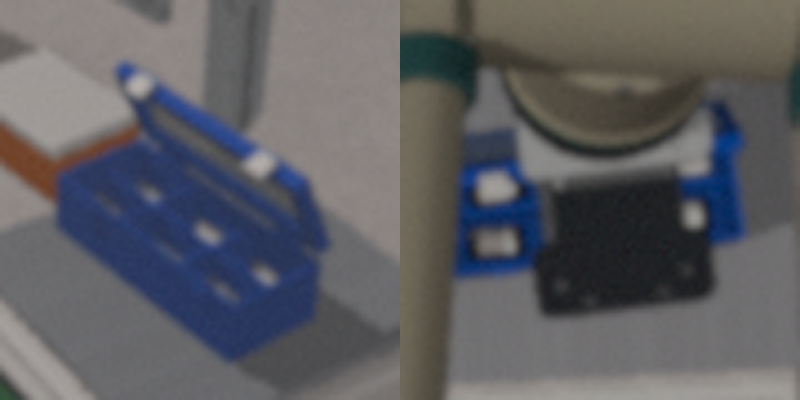

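The lid is at about 60° and the box has not moved. I'll continue down the arc.

inch_along --steps '[{"ty":-0.006,"tz":0.002},{"ty":-0.011,"tz":0.005},{"ty":-0.016,"tz":0.009},{"ty":-0.02,"tz":0.013},{"ty":-0.024,"tz":0.018}]'

```text
time_s: 4.18
tcp_pos: [0.5695, 0.0226, 0.1363]
tool_rot: [0.672, 0.741, 0.0, 0.0]
ft_force: [-0.3, -0.5, 1.3]
gripper_width: 0.0006
grip_force: 0.5
```

inch_along --steps '[{"ty":-0.003,"tz":0.005},{"ty":-0.005,"tz":0.01},{"ty":-0.007,"tz":0.014},{"ty":-0.008,"tz":0.0165},{"ty":-0.008,"tz":0.017}]'

```text
time_s: 4.8
tcp_pos: [0.5616, 0.0218, 0.1193]
tool_rot: [0.672, 0.741, -0.0, -0.0]
ft_force: [-2.2, 0.1, 2.1]
gripper_width: 0.0006
grip_force: 1.0
```

inch_along --steps '[{"tz":0.001},{"tz":0.002},{"tz":0.002}]'

```text
time_s: 5.18
tcp_pos: [0.5617, 0.0218, 0.1191]
tool_rot: [0.672, 0.741, 0.0, 0.0]
ft_force: [-4.0, -0.7, 10.2]
gripper_width: 0.0007
grip_force: 5.0
```

A 10 N push with the tip at z = 0.108 means the lid is shut. I'll rise, open the fingers and look.

inch_along --steps '[{"tz":-0.02},{"tz":-0.05},{"tz":-0.09},{"ty":0.003,"tz":-0.13},{"ty":0.003,"tz":-0.13}]' --jaw 0.094

```text
time_s: 5.8
tcp_pos: [0.5672, 0.022, 0.2509]
tool_rot: [0.672, 0.741, 0.003, 0.003]
ft_force: [0.2, 0.4, -0.5]
gripper_width: 0.0472
grip_force: 0.0
```

inch_along --steps '[{},{},{}]'

```text
time_s: 6.18
tcp_pos: [0.5642, 0.0221, 0.2462]
tool_rot: [0.672, 0.741, -0.001, -0.001]
ft_force: [0.7, -0.5, 0.2]
gripper_width: 0.0771
grip_force: 0.0
```

Run:
```python
from h import *
C=cam("wrist");w=cams.read_camera("wrist")[:,:,::-1]
im=cams.read_camera("side")[:,:,::-1]
cv2.imwrite("pics/w3.png",w); cv2.imwrite("pics/c3.png",np.hstack([cv2.resize(im[140:230,245:335],(400,400),interpolation=2),cv2.resize(w,(400,300))[:400]] if 0 else [cv2.resize(im[140:230,245:335],(300,300),interpolation=2),cv2.resize(w,(400,300))]))
h=cv2.cvtColor(w,cv2.COLOR_BGR2HSV);m=cv2.inRange(h,(105,120,40),(128,255,255))
for v in range(100,300,20):
    u=np.where(m[v])[0]
    u=u[u>150]
    if len(u)>10:
        a,b=onz(C,u.min(),v,.098),onz(C,u.max(),v,.098);print(v,u.min(),u.max(),a.round(4),b.round(4))
```

```text
140 236 287 [0.5327 0.0681 0.098 ] [0.5917 0.0739 0.098 ]
160 151 283 [0.434  0.0348 0.098 ] [0.5899 0.0502 0.098 ]
180 152 283 [0.435  0.0104 0.098 ] [0.5929 0.026  0.098 ]
200 237 283 [ 0.5394 -0.0048  0.098 ] [0.5959 0.0008 0.098 ]
220 239 285 [ 0.5439 -0.0308  0.098 ] [ 0.6016 -0.0251  0.098 ]
```

View pics/c3.png

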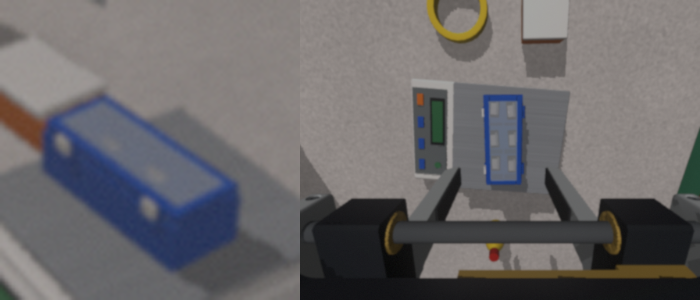

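The side view shows the lid lying flat, and the wrist view shows the box between the open fingers with centre about (0.566, 0.022). I'll descend and grip.

inch_along --steps '[{"ty":0.002,"tz":0.03},{"ty":0.002,"tz":0.06},{"ty":0.002,"tz":0.09},{"ty":0.002,"tz":0.11},{"ty":0.002,"tz":0.13}]'

```text
time_s: 6.9
tcp_pos: [0.5666, 0.0223, 0.1164]
tool_rot: [0.672, 0.741, -0.0, -0.0]
ft_force: [-0.2, 0.2, 0.6]
gripper_width: 0.094
grip_force: 0.0
```

inch_along --steps '[{"tz":0.015},{"tz":0.03},{"tz":0.037},{"tz":0.037}]'

```text
time_s: 7.4
tcp_pos: [0.5667, 0.0223, 0.0801]
tool_rot: [0.672, 0.741, -0.0, -0.0]
ft_force: [0.9, -0.6, 0.4]
gripper_width: 0.0938
grip_force: 0.0
```

inch_along --steps '[{},{},{},{},{}]' --jaw 0.04 --clamp_n 25

```text
time_s: 8.02
tcp_pos: [0.5661, 0.0223, 0.0806]
tool_rot: [0.672, 0.741, -0.0, -0.0]
ft_force: [-3.4, -0.2, 2.9]
gripper_width: 0.058
grip_force: 25.0
```

inch_along --steps '[{},{},{}]'

```text
time_s: 8.4
tcp_pos: [0.5661, 0.0223, 0.0806]
tool_rot: [0.672, 0.741, -0.0, -0.0]
ft_force: [-4.4, -0.6, 5.7]
gripper_width: 0.058
grip_force: 25.0
```

inch_along --steps '[{"tz":-0.005},{"tz":-0.012},{"tz":-0.02},{"tz":-0.03},{"tz":-0.04}]' --clamp_n 30

```text
time_s: 9.02
tcp_pos: [0.567, 0.0223, 0.1213]
tool_rot: [0.672, 0.741, 0.0, 0.0]
ft_force: [0.5, 0.2, -1.1]
gripper_width: 0.0579
grip_force: 30.0
```

inch_along --steps '[{"tz":-0.012},{"tz":-0.025},{"tz":-0.04},{"tz":-0.05},{"tz":-0.06}]'

```text
time_s: 9.65
tcp_pos: [0.5668, 0.0223, 0.1812]
tool_rot: [0.672, 0.741, 0.0, 0.0]
ft_force: [-0.8, 0.3, -2.8]
gripper_width: 0.0579
grip_force: 30.0
```

inch_along --steps '[{"tz":-0.003},{"tz":-0.004},{"tz":-0.004},{"tz":-0.004},{"tz":-0.004}]'

```text
time_s: 10.28
tcp_pos: [0.5667, 0.0223, 0.1842]
tool_rot: [0.672, 0.741, -0.0, -0.0]
ft_force: [-0.5, -1.1, -2.7]
gripper_width: 0.0581
grip_force: 30.0
```

inch_along --steps '[{},{},{},{},{}]'

```text
time_s: 10.9
tcp_pos: [0.5668, 0.0223, 0.1845]
tool_rot: [0.672, 0.741, 0.0, 0.0]
ft_force: [0.5, 1.0, -3.0]
gripper_width: 0.0581
grip_force: 30.0
```

Run:
```python
from h import *
im=cams.read_camera("side")[:,:,::-1]; C=cam("wrist"); w=cams.read_camera("wrist")[:,:,::-1]
cv2.imwrite("pics/c4.png",np.hstack([cv2.resize(im[90:230,225:365],(300,300),interpolation=2),cv2.resize(w,(400,300))]))
```

```text
(no output)
```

View pics/c4.png

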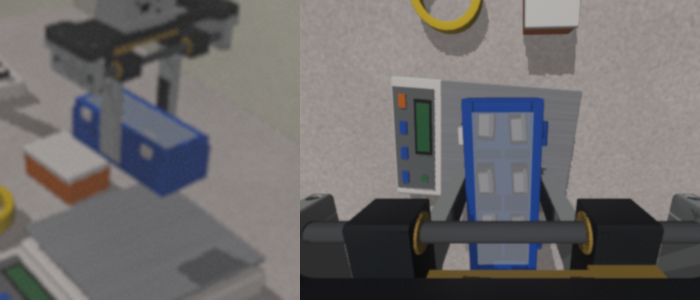

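The box is held above the pan with its lid shut. As a check on level, I'll compare its side-view outline with the projection of a level box.

Run:
```python
from h import *
S=cam("side"); im=cams.read_camera("side")[:,:,::-1]
h=cv2.cvtColor(im,cv2.COLOR_BGR2HSV);m=cv2.inRange(h,(105,120,40),(128,255,255));k=np.zeros_like(m);k[110:185,250:330]=1
c,_=cv2.findContours(m*k,cv2.RETR_EXTERNAL,cv2.CHAIN_APPROX_NONE)
print(cv2.approxPolyDP(cv2.convexHull(np.vstack(c)),2,True)[:,0].tolist())
B=R.from_euler("z",.1).as_matrix();o=np.array([.5668,.0223,.166])
for t in(-.12,0,.12):
    Q=B@R.from_euler("x",t).as_matrix()
    print(t,[proj(S,o+Q@np.array(p)).round(0).tolist() for p in((-.029,.07,0),(-.029,-.07,0),(.029,-.07,0),(-.0275,.0685,.046),(.0275,.0685,.046),(.0275,-.0685,.046))])
s=readout.get_state();print(s["grip_force"],s["tcp_pos"],np.abs(s["joint_velocities"]).max())
```

```text
[[319, 171], [301, 180], [260, 152], [261, 136], [300, 140], [320, 154]]
-0.12 [[258.0, 157.0], [300.0, 178.0], [321.0, 169.0], [258.0, 138.0], [277.0, 131.0], [320.0, 148.0]]
0 [[258.0, 153.0], [300.0, 182.0], [321.0, 172.0], [259.0, 135.0], [278.0, 128.0], [322.0, 153.0]]
0.12 [[258.0, 150.0], [299.0, 185.0], [320.0, 176.0], [261.0, 133.0], [280.0, 126.0], [323.0, 158.0]]
29.991065561771393 [0.56679183 0.02227551 0.18448133] 0.00098029533327448
```

The outline matches a level box with its underside about 104 mm above the pan, and it is holding still. Handing in.

```bash
python3 -c "from workcell import r, cams, readout, workorder; print(workorder.sign_off())"
```

```text
the job is handed in; nothing more can be done
None
```

I shut the lid gently on the pan and lifted the box; the arm is now holding it still and level about 10 cm above the pan, and the job is handed in (no verdict was returned).

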